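# Set the test-stand regulator and lock it

### The job

On the sloped valve test stand, turn the regulator's adjusting knob clockwise until the pressure gauge's needle has come up to the set hand (the arrowhead at the rim of the dial). Then turn the knurled lock ring below the knob clockwise until it is tight against the bonnet, without losing the setting. Let go, and leave the bleed valve and the things lying around the stand as they are.

Things in the scene. Friction and masses are not known exactly. Their poses are not given: they have to be found in the camera images.
- knob_axis (a point): Centre of the regulator's black fluted adjusting knob: 46 mm diameter, 26 mm high (13 mm each way along z), topmost part of the regulator, 80 mm above the panel. This frame is fixed: z is the axis shared by knob, lock ring and bonnet, pointing out of the panel, up and towards the robot, 32 degrees from vertical; x points up the slope, y to the left as one faces the panel.
- ring_axis (a point): Centre of the steel lock ring when tight, 28 mm below knob_axis on the same axis; same frame directions. Knurled disc, 66 mm diameter, 20 mm high; while loose it stands up to 1.3 mm higher (6 mm a turn). Fingers pass outside the 20 mm narrower knob to grip it; the knob's top is 41 mm above this point. Below are the bonnet (58 mm diameter) and a 72 mm panel nut, its top 40 mm below this point.
- adjust_knob (a joint): Angle of the adjusting knob, rad; grows clockwise as seen when facing the panel, which raises the pressure. Steady friction of about 0.12 N m, no detents, stays where left; independent of the ring. A gap of 4 to 5 mm lies between knob and ring.
- lock_ring (a joint): Angle of the lock ring, rad; grows clockwise as seen when facing the panel, which screws it down. It stops dead at 2.2, tight against the bonnet; it starts backed off by 0.7 to 1.3 rad. Friction 0.15 N m; stays where left.
- needle (a joint): Angle of the gauge needle (thin black pointer), rad, clockwise from the zero at the lower left of the dial. It follows the knob at once: needle = 0.5 x adjust_knob.
- set_hand (a joint): Angle of the set hand, rad, same zero and sense as the needle: the broad grey arrowhead at the dial's rim, pointing inward, behind the gauge's window. It marks the wanted pressure, somewhat above the present needle; it is not to be moved.
- needle_tip (a point): Tip of the needle, 46 mm from the dial's centre, in the plane of needle and set hand.
- set_hand_tip (a point): Inner point of the set hand, 46 mm from the dial's centre.
- gauge_centre (a point): Centre of the pressure gauge's dial (125 mm case, 31 mm high above the panel), left of the regulator as one faces the panel (138 mm away across, 25 mm up the slope). z out of the panel, x up the slope.
- bleed_valve (a joint): Bleed valve, a plain T-bar of 66 mm low on the panel, 125 mm to the right of the regulator; it reaches 49 mm above the panel. Its angle, rad; leave as it is.
- console: The grey test stand, fixed; 260 mm deep (x), 400 mm wide (y), 172 mm high at the back, 50 mm at the front lip; its panel slopes up away from the robot at 32 degrees to the table. Origin under its middle, x away from the operator.
- spanner: Steel combination spanner, 200 mm, lying in front of the console; bystander.
- stub_spanner: Steel spanner, 130 mm, lying on the console's top ledge; bystander.
- screwdriver: Screwdriver, 210 mm, lying in front of the console; bystander.
- spray_can: Spray can, 66 mm diameter, 190 mm high, to the right of the console; bystander.
- relay_valve: Aluminium relay valve, 108 mm diameter, 116 mm high, to the left of the console; bystander.

How it is judged:
By the outcome, as a careful person would: the job done as asked, in the order asked, and still so for the second after the job is handed in, with the robot touching nothing.
It also fails if it takes over 70 s, if anything falls off the work surface, if the arm or the gripper's body presses on something with over 40 N, if the wrist force passes 120 N, or if a joint passes its speed limit or range.

### The arm

A 6-joint arm with a two-finger parallel gripper is mounted at the origin on the work surface. World frame = base frame: x ahead of the robot, y to its left, z up, the work surface at z = 0. Lengths are in m, angles in rad, forces in N, time in s.
With the tool pointing down it reaches from about 0.3 to 0.875 m from the base axis. Payload 4.2 kg.
Tool frame: the origin (TCP) lies on the centre line of the jaws, within the pads' length; the fingertips stand bot.tip_reach ahead of it and the grasp point (between the pads) lies 2 mm behind it (bot.tip_reach is the distance from the TCP to the fingertips, in m); z points along the fingers, y is the line along which they close (so a half turn about z gives the same grasp; the last joint's range is limited). The gripper opens to 85 mm and grips with 20 to 120 N. Pads are 22 mm wide; open, the fingers measure 114 mm over their backs; the gripper's body (76 mm by 85 mm) begins 54 mm behind the grasp point. The pads swing forward as they close: fully open they stand 13 mm farther back than shut.
Start: joints at [-1.269, 0.32, 1.565, -0, 1.257, -0.02], TCP at [0.182, -0.545, 0.248] pointing down, gripper open.
Joint ranges: [-3.11, 3.11], [-0.84, 2.01], [0.21, 2.61], [-1.34, 4.49], [0.05, 2.63], [-2.56, 2.56]. Speed limits (rad/s): [2.57, 2.57, 3.14, 3.14, 3.14, 3.14].

### API

Orientations are given as a unit quaternion [w, x, y, z].
In Python, from plant import bot gives the robot as it stands. Calls block until the motion is done:
- bot.reach(position, orientation): joint-space move of the TCP to a pose.
- bot.movel(position, attitude=None, speed=0.15): straight line of the TCP; attitude=None keeps the orientation; speed is the mean speed in m/s.
- bot.move_joints(angles): joint-space move.
- bot.release() and bot.clamp(): open the fingers fully, or close them until they stop; the grip force is fixed at half the most.
- bot.dwell(seconds).
- bot.solve_ik(position, orientation): joint angles nearest the present ones, or None.
- bot.read_state(): the state.
- bot.capture(name): name is "side" or "top" or "wrist"; returns the picture (480x640x3 uint8, blue, green, red); there is no depth.
- bot.get_calibration(name): a dict with "camera_matrix" (3x3 intrinsics, pixels), "k1" (the pictures are not rectified: a ray, as slopes to the right and down, at radius r is drawn at 1 + k1 r^2 times it, then the intrinsics apply), "R" (3x3) and "t" (3): a world point X has camera coordinates R X + t. Camera axes: x right, y down, z forward; pixel columns grow to the right and rows downward; lengths in m; the calibration is good to about 2 mm. A picture is of the moment at which its call begins: read the wrist's pose just before it. get_calibration takes no time and is no camera call; for the wrist camera it gives the pose at the moment of the call.
A pose or a line that the arm cannot do raises bot.MotionError and nothing moves.
- bot.finish_job(): hands the job in; it is judged then, once.
Trained networks look in the newest picture that a camera, given by its name, has taken for a name from the list of things; names that differ only in an ending like _2 or _b are one class to them, and where a whole thing is asked for, a point or a joint stands for the part that bears it (a point fixed in the world has none). Each returns a list of dicts, best first, with "score" (0 to 1); they miss things now and then, are a little off and sometimes report something else, mostly with a low value. They report only what shows in the picture. A call takes as long as a camera call.
- bot.cut_out(camera, thing): "mask" (480x640 bool, what is visible of it) and "rect" ([left, top, right, bottom] in pixels, round what is visible of it).
The state is a dict: "time": time; "qpos": joint angles; "joint_velocities": joint speeds; "effort": joint torques, N m; "tcp_pos": TCP position; "ee_rot": TCP orientation; "force": force on the tool from outside, world axes, zero at the start; "ft_torque": the same for the moment, N m; "grip_width": finger opening in m; "gripper_force": force on a finger pad.
Only numpy, scipy, OpenCV 4.12 (cv2) and the standard library are available. Lean on these libraries where they do the work, as an engineer would, in place of code of your own. Each camera call takes 0.05 s, during which the arm holds its last target. There are 200 camera calls.

## Working session

There is one attempt and no reset: what is moved stays moved. The work goes in short steps, each a Python script; the robot and the scene stay as the last script left them, time stands still between calls to the robot, and variables do not carry over. Pictures are saved under pics/ and viewed, at most 10 in all, crops included, and the job is handed in when it is done.

```bash
mkdir -p pics; ls; python3 - <<'E'
from plant import bot
import cv2,numpy as np
for n in ("side","top"):
    im=bot.capture(n); cv2.imwrite(f"pics/{n}0.png",im)
    c=bot.get_calibration(n); R=np.array(c["R"]); print(n,np.round(c["camera_matrix"],1).tolist(),c["k1"],"pos",np.round(-R.T@np.array(c["t"]),3),"fwd",np.round(R[2],2))
    for t in ("console","adjust_knob","lock_ring","needle","set_hand","gauge_centre","bleed_valve"):
        try:
            r=bot.cut_out(n,t)
            print(t,[(round(d["score"],2),np.round(d["rect"]).tolist()) for d in r[:2]])
        except Exception as e: print(t,e)
print(bot.tip_reach,bot.read_state())
E
```

```text
pics
side [[454.5, 0.0, 321.8], [0.0, 454.5, 235.5], [0.0, 0.0, 1.0]] -0.009302874628702378 pos [ 0.485 -0.802  0.681] fwd [ 0.08  0.84 -0.53]
console [(0.96, [276.0, 182.0, 439.0, 349.0])]
adjust_knob [(0.81, [304.0, 219.0, 323.0, 242.0])]
lock_ring [(0.7, [306.0, 226.0, 333.0, 255.0]), (0.18, [308.0, 186.0, 339.0, 215.0])]
needle [(0.45, [308.0, 185.0, 340.0, 215.0])]
set_hand []
gauge_centre [(0.85, [296.0, 190.0, 394.0, 328.0])]
bleed_valve [(0.75, [300.0, 272.0, 328.0, 294.0])]
top [[529.7, 0.0, 326.5], [0.0, 529.7, 241.8], [0.0, 0.0, 1.0]] -0.10286520799338256 pos [0.403 0.024 1.236] fwd [ 0.16  0.02 -0.99]
console [(0.87, [235.0, 150.0, 429.0, 302.0]), (0.55, [436.0, 230.0, 482.0, 274.0])]
adjust_knob [(0.58, [325.0, 246.0, 351.0, 270.0]), (0.37, [241.0, 183.0, 426.0, 286.0])]
lock_ring [(0.88, [321.0, 235.0, 353.0, 262.0])]
needle [(0.68, [238.0, 183.0, 425.0, 284.0])]
set_hand []
gauge_centre [(0.66, [242.0, 185.0, 424.0, 285.0]), (0.46, [326.0, 246.0, 356.0, 270.0])]
bleed_valve [(0.69, [392.0, 247.0, 401.0, 278.0])]
0.017 {'time': 0.8, 'qpos': array([-1.26896340e+00,  3.19569365e-01,  1.56449814e+00,  1.42034621e-05,
        1.25739572e+00, -1.99871617e-02]), 'joint_velocities': array([-0.00123079,  0.00035436, -0.00092811, -0.00023447,  0.00048246,
        0.00048395]), 'effort': array([-1.13765932e-04, -4.15362847e+01, -2.34409529e+01,  1.86259831e-04,
       -1.13603601e-04,  9.67508271e-06]), 'tcp_pos': array([ 0.18188392, -0.54548742,  0.24835628]), 'ee_rot': array([6.31236697e-05, 9.87082237e-01, 1.60214399e-01, 1.57785234e-05]), 'force': array([ 9.00961324e-01, -1.06093478e-04, -8.33914964e-01]), 'ft_torque': array([ 0.01393955, -0.04482528, -0.04723701]), 'gripper_force': 0.0, 'grip_width': 0.08520291467632592}
```

```bash
python3 - <<'E'
import cv2
a=cv2.imread("pics/side0.png")[150:370,220:480]; b=cv2.imread("pics/top0.png")[130:330,200:500]
a=cv2.resize(a,(400,338),interpolation=2); a=cv2.resize(cv2.imread("pics/side0.png")[150:370,230:460],(390,373),interpolation=2)
b=cv2.resize(b,(410,273),interpolation=2)
import numpy as np
o=np.zeros((373,800,3),np.uint8); o[:,:390]=a;o[:273,390:]=b
cv2.imwrite("pics/both.png",o)
E
```

```text
(no output)
```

View pics/both.png

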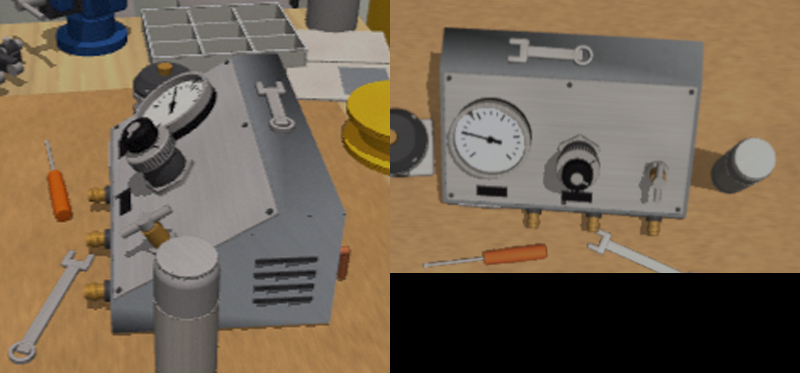

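The side view shows the knob at about (312,231) and the gauge centre at about (335,212). The top view has the knob at about (337,260) and the gauge at about (273,232). I'll fit the knob position and yaw to these.

```bash
cat > h.py <<'E'
from plant import bot
import cv2,numpy as np
from scipy.optimize import least_squares
from scipy.spatial.transform import Rotation as Ro
def frame(yaw):  # columns x,y,z of panel frame
    return Ro.from_euler('z',yaw).as_matrix()@Ro.from_euler('y',-np.radians(32)).as_matrix()
def proj(c,P):
    P=np.asarray(P,float).reshape(-1,3)
    return cv2.projectPoints(P,cv2.Rodrigues(np.array(c["R"]))[0],np.array(c["t"],float),np.array(c["camera_matrix"]),np.array([c["k1"],0,0,0.]))[0][:,0]
def quat(F,a):  # tool pointing into the panel, closing line (tool y) at angle a in panel frame
    y=np.array([np.cos(a),np.sin(a),0]);z=np.array([0,0,-1.]);x=np.cross(y,z)
    q=Ro.from_matrix(F@np.c_[x,y,z]).as_quat(); return q[[3,0,1,2]]
E
python3 - <<'E'
from h import *
cs,ct=bot.get_calibration("side"),bot.get_calibration("top")
G=np.array([.025,.138,-.049-.004]);B=np.array([0,0,0.])
def res(p):
    F=frame(p[3]);k=p[:3]
    P=[k+F[:,2]*.005,k+F@G]
    return np.r_[(proj(cs,P)-[[312,231],[335,212]]).ravel(),(proj(ct,P)-[[337,260],[273,232]]).ravel()]
s=least_squares(res,[.4,0,.2,0]);print(s.x,np.round(s.fun,1))
np.save("fit.npy",s.x)
k=s.x[:3];F=frame(s.x[3])
c=bot.get_calibration("wrist");st=bot.read_state();q=st["ee_rot"];T=Ro.from_quat([q[1],q[2],q[3],q[0]]).as_matrix()
R=np.array(c["R"]);print("cam in tool",T.T@(-R.T@np.array(c["t"])-st["tcp_pos"]),(T.T@R.T).round(3).tolist())
for h in (0,.12,.2):
  for a in np.arange(-np.pi,np.pi,np.pi/6):
    j=bot.solve_ik(k+F[:,2]*h,quat(F,a)); print(h,round(a,2),None if j is None else np.round(j,2))
E
```

```text
[ 0.5451341   0.03027886  0.16300609 -0.08776205] [-0.1 -0.7 -1.5  0.9 -0.8 -0.6  1.  -0.7]
cam in tool [ 0.07117271 -0.00113634 -0.12493964] [[-0.001, -0.96, -0.281], [1.0, -0.0, -0.001], [0.001, -0.281, 0.96]]
0 -3.14 None
0 -2.62 None
0 -2.09 None
0 -1.57 [ 0.08  0.17  2.15 -0.34  0.28  2.04]
0 -1.05 [ 0.08  0.17  2.15 -0.34  0.28  1.52]
0 -0.52 [ 0.08  0.17  2.15 -0.34  0.28  1.  ]
0 -0.0 [ 0.08  0.17  2.15 -0.34  0.28  0.47]
0 0.52 [ 0.08  0.17  2.15 -0.34  0.28 -0.05]
0 1.05 [ 0.08  0.17  2.15 -0.34  0.28 -0.57]
0 1.57 [ 0.08  0.17  2.15 -0.34  0.28 -1.1 ]
0 2.09 [ 0.08  0.17  2.15 -0.34  0.28 -1.62]
0 2.62 [ 0.08  0.17  2.15 -0.34  0.28 -2.14]
0.12 -3.14 None
0.12 -2.62 None
0.12 -2.09 [ 0.12 -0.06  2.1  -0.2   0.56  2.44]
0.12 -1.57 [ 0.12 -0.06  2.1  -0.2   0.56  1.92]
0.12 -1.05 [ 0.12 -0.06  2.1  -0.2   0.56  1.4 ]
0.12 -0.52 [ 0.12 -0.06  2.1  -0.2   0.56  0.87]
0.12 -0.0 [ 0.12 -0.06  2.1  -0.2   0.56  0.35]
0.12 0.52 [ 0.12 -0.06  2.1  -0.2   0.56 -0.17]
0.12 1.05 [ 0.12 -0.06  2.1  -0.2   0.56 -0.7 ]
0.12 1.57 [ 0.12 -0.06  2.1  -0.2   0.56 -1.22]
0.12 2.09 [ 0.12 -0.06  2.1  -0.2   0.56 -1.75]
0.12 2.62 [ 0.12 -0.06  2.1  -0.2   0.56 -2.27]
0.2 -3.14 None
0.2 -2.62 None
0.2 -2.09 [ 0.15 -0.19  2.02 -0.18  0.77  2.43]
0.2 -1.57 [ 0.15 -0.19  2.02 -0.18  0.77  1.9 ]
0.2 -1.05 [ 0.15 -0.19  2.02 -0.18  0.77  1.38]
0.2 -0.52 [ 0.15 -0.19  2.02 -0.18  0.77  0.85]
0.2 -0.0 [ 0.15 -0.19  2.02 -0.18  0.77  0.33]
0.2 0.52 [ 0.15 -0.19  2.02 -0.18  0.77 -0.19]
0.2 1.05 [ 0.15 -0.19  2.02 -0.18  0.77 -0.72]
0.2 1.57 [ 0.15 -0.19  2.02 -0.18  0.77 -1.24]
0.2 2.09 [ 0.15 -0.19  2.02 -0.18  0.77 -1.76]
0.2 2.62 [ 0.15 -0.19  2.02 -0.18  0.77 -2.29]
```

```bash
python3 - <<'E'
from h import *
p=np.load("fit.npy");k=p[:3];F=frame(p[3])
s=bot.read_state();bot.movel(s["tcp_pos"]+[0,0,.1],speed=.25)
bot.reach(k+F@[0,.085,.11],quat(F,0))
c=bot.get_calibration("wrist");im=bot.capture("wrist");cv2.imwrite("pics/w1.png",im)
np.savez("w1.npz",**{n:np.array(c[n]) for n in("camera_matrix","k1","R","t")})
for t in ("adjust_knob","lock_ring","needle","set_hand","gauge_centre"):
    r=bot.cut_out("wrist",t);print(t,[(round(d["score"],2),np.round(d["rect"]).tolist()) for d in r[:2]])
print(proj(c,[k+F[:,2]*.013,k+F@[.025,.138,-.052]]),c["camera_matrix"],bot.read_state()["time"],bot.read_state()["force"])
E
```

```text
adjust_knob [(0.65, [295.0, 325.0, 361.0, 398.0]), (0.37, [0.0, 2.0, 128.0, 273.0])]
lock_ring [(0.56, [282.0, 296.0, 373.0, 370.0])]
needle [(0.81, [346.0, 85.0, 376.0, 176.0])]
set_hand [(0.72, [220.0, 2.0, 320.0, 16.0]), (0.47, [193.0, 39.0, 487.0, 438.0])]
gauge_centre []
[[321.03096335 368.42223668]
 [354.49935002 152.39089807]] [[383.55681324   0.         319.74915515]
 [  0.         383.55681324 237.8001556 ]
 [  0.           0.           1.        ]] 4.2667 [ 0.74470642 -0.15395122  0.17224579]
```

View pics/w1.png

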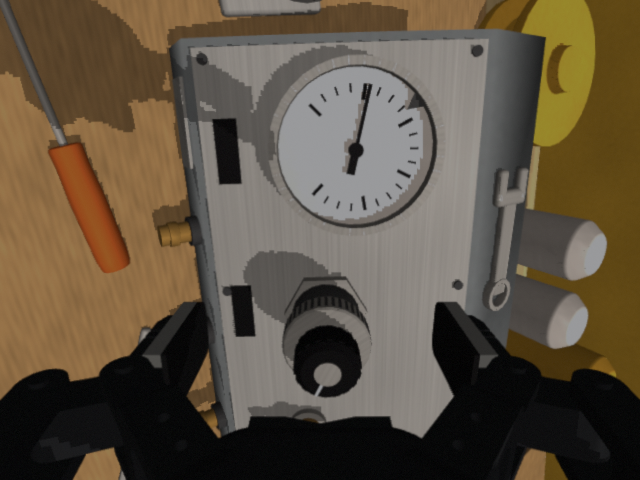

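The needle tip is at about (367,86), the pivot at (355,150), and a dark arrowhead near (412,103). The knob top is at about (327,375), slightly off the prediction. I'll zoom in to refine these.

```bash
python3 - <<'E'
import cv2,numpy as np
a=cv2.imread("pics/w1.png")
g=cv2.resize(a[70:190,295:425],(433,400),interpolation=2)
k=cv2.resize(a[270:400,265:385],(367,398),interpolation=2)
o=np.zeros((400,800,3),np.uint8);o[:,:433]=g;o[:398,433:]=k;cv2.imwrite("pics/z1.png",o)
E
```

```text
(no output)
```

View pics/z1.png

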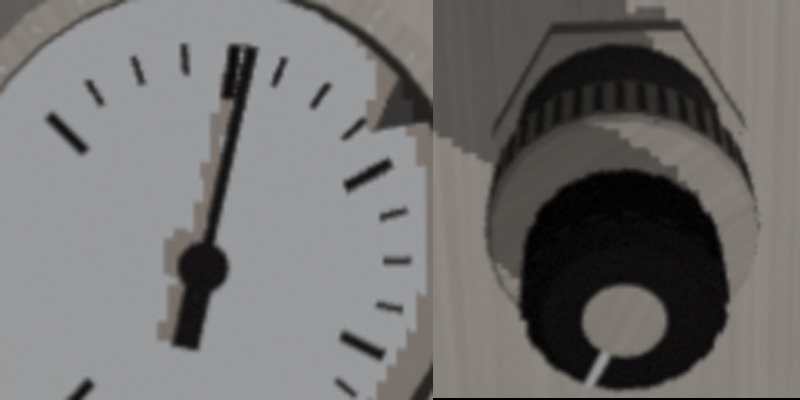

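```bash
cat >> h.py <<'E'
def onplane(c,px,k,F,z):  # pixel -> panel-frame coords about knob on plane z
    K,d=np.array(c["camera_matrix"]),np.array([float(c["k1"]),0,0,0])
    u=cv2.undistortPoints(np.array(px,float).reshape(-1,1,2),K,d)[:,0]
    R=np.array(c["R"]);o=-R.T@np.array(c["t"]);D=np.c_[u,np.ones(len(u))]@R
    o=F.T@(o-k);D=D@F;return o+D*((z-o[2])/D[:,2])[:,None]
E
python3 - <<'E'
from h import *
c=dict(np.load("w1.npz"));cs,ct=bot.get_calibration("side"),bot.get_calibration("top");p0=np.load("fit.npy")
A=np.array([[0,0,.013],[0,-.023,.013],[0,.033,-.0175],[.025,.138,-.053]])
px=np.array([[327.3,374.6],[327.3,396.8],[327,305.9],[355.9,150.1]])
def res(p,full=False):
    F=frame(p[3]);k=p[:3]
    w=(proj(c,k+A@F.T)-px);P=[k+F[:,2]*.005,k+F@A[3]]
    S=onplane(c,[[202,59],[477,50],[228,291],[458,285]],k,F,-.08)
    yw=np.array([S[1,1]-S[0,1],S[3,1]-S[2,1]])*1000
    return np.r_[w.ravel(),yw,.5*(proj(cs,P)-[[312,231],[335,212]]).ravel(),.5*(proj(ct,P)-[[337,260],[273,232]]).ravel()]
s=least_squares(res,p0,loss="soft_l1");print(s.x,np.round(res(s.x),1));np.save("fit2.npy",s.x)
k=s.x[:3];F=frame(s.x[3])
S=onplane(c,[[202,59],[477,50],[228,291],[458,285]],k,F,-.08);print(S.round(4))
G=onplane(c,[[355.9,150.1],[370,83.8],[406.7,109.6]],k,F,-.053)[:,:2];print(G.round(4))
v=G[1:]-G[0];a=np.arctan2(v[:,1],v[:,0]);print(np.hypot(*v.T),a,"needle->set cw",a[0]-a[1])
E
```

```text
[ 0.54733279  0.02999392  0.16747118 -0.05625883] [ 0.1 -3.4  0.9  2.6 -1.5 -0.4 -0.1  0.7  0.6 -0.3  0.4 -1.2 -1.2 -0.5
 -0.3 -1.  -0.  -0.1]
[[-0.0868  0.2064 -0.08  ]
 [ 0.1178  0.2071 -0.08  ]
 [-0.0859  0.0173 -0.08  ]
 [ 0.1179  0.0171 -0.08  ]]
[[0.0251 0.1385]
 [0.0349 0.1832]
 [0.0609 0.1655]]
[0.04575415 0.04485281] [1.35406022 0.6461114 ] needle->set cw 0.7079488222043744
```

The check holds: both radii come out at about 46 mm and the gauge offset is (25,138) mm. The needle has to move 0.708 rad, so the knob needs about 1.42 rad. Next I'll grip the knob.

```bash
python3 - <<'E'
from h import *
p=np.load("fit2.npy");k=p[:3];F=frame(p[3])
bot.reach(k+F@[0,0,.075],quat(F,.7))
bot.movel(k+F@[0,0,.004],speed=.08)
s=bot.read_state();print(s["time"],F.T@s["force"],s["ft_torque"],s["qpos"])
bot.clamp();bot.dwell(.2)
s=bot.read_state();print(s["time"],F.T@s["force"],F.T@s["ft_torque"],s["grip_width"],s["gripper_force"],F.T@(s["tcp_pos"]-k))
cv2.imwrite("pics/w2.png",bot.capture("wrist"))
E
```

```text
6.3667 [0.66138435 0.38152802 0.73121664] [ 0.01588273  0.24646463 -0.05900516] [ 0.07138648  0.1605068   2.14359458 -0.23826484  0.28966878 -0.36291377]
7.025 [-0.37617092  1.74112435  7.35944077] [0.19567753 0.33168584 0.00154971] 0.0443172132300364 60.240468978881836 [0.00046943 0.0002011  0.00472184]
```

View pics/w2.png

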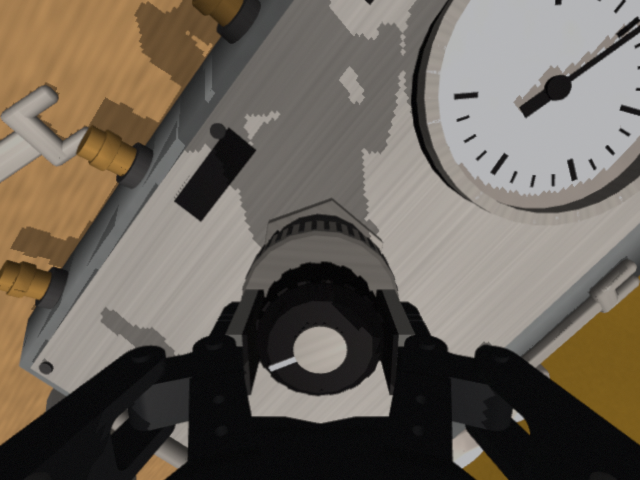

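The knob is held centrally, with only 2 N sideways and a 44 mm opening, and part of the gauge is in view. Now the turn.

```bash
python3 - <<'E'
from h import *
p=np.load("fit2.npy");k=p[:3];F=frame(p[3])
q=np.array(bot.read_state()["qpos"]);q0=q.copy()
for f in (.5,1):
    q[5]=q0[5]+1.40*f;bot.move_joints(q)
    s=bot.read_state();print(s["time"],s["qpos"][5]-q0[5],F.T@s["force"],F.T@s["ft_torque"],s["grip_width"],F.T@(s["tcp_pos"]-k))
c=bot.get_calibration("wrist");cv2.imwrite("pics/w3.png",bot.capture("wrist"))
np.savez("w3.npz",**{n:np.array(c[n]) for n in("camera_matrix","k1","R","t")})
print(proj(c,[k+F@[.0251,.1385,-.053],k+F@[.0609,.1655,-.053]]))
E
```

```text
7.7833 0.6986482044607576 [-0.07289401  0.97131908  0.2305364 ] [ 0.21684085  0.09841475 -0.09001756] 0.0443270490221575 [0.00098464 0.00039429 0.00479421]
8.4917 1.3981817052200702 [ 3.57060635 -0.34780137 -3.15276549] [-0.10777173 -0.32839865 -0.11744561] 0.04442655414496274 [0.00145584 0.00021129 0.00477906]
[[ 157.71588513    7.8095664 ]
 [ 171.78108296 -111.66035039]]
```

View pics/w3.png

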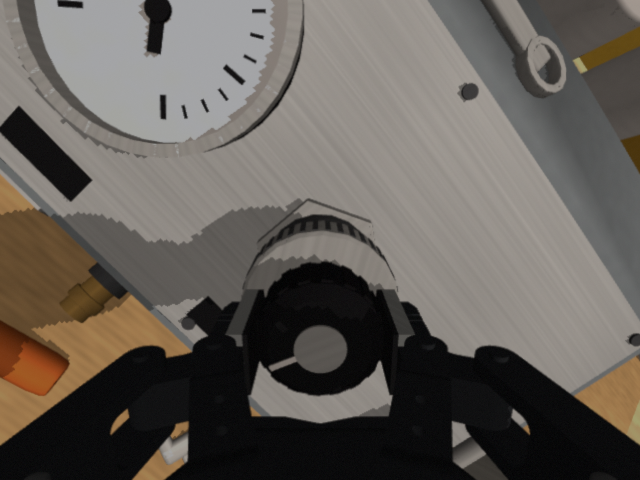

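```bash
cat > look.py <<'E'
from h import *
import sys
def look(n):
    p=np.load("fit2.npy");k=p[:3];F=frame(p[3])
    bot.reach(k+F@[.025,.11,.045],quat(F,0));bot.dwell(.3)
    c=bot.get_calibration("wrist");im=bot.capture("wrist")
    np.savez(n+".npz",**{m:np.array(c[m]) for m in("camera_matrix","k1","R","t")});cv2.imwrite(f"pics/{n}.png",im)
    # rectified dial, 8 px/mm, up slope = up, left = left, centred on nominal gauge centre
    g=np.mgrid[-30:30:480j,-50:50:800j].reshape(2,-1)  # rows(up..),cols
    X=np.c_[.025-(g[0]-25)/1000,.1385-g[1]/1000,np.full(g.shape[1],-.053)]
    uv=proj(c,k+X@F.T).astype(np.float32).reshape(480,800,2)
    cv2.imwrite(f"pics/{n}r.png",cv2.remap(im,uv[...,0],uv[...,1],cv2.INTER_CUBIC))
    print(bot.read_state()["time"])
E
python3 - <<'E'
from look import *
p=np.load("fit2.npy");k=p[:3];F=frame(p[3])
bot.release();bot.movel(bot.read_state()["tcp_pos"]+F[:,2]*.06,speed=.15)
look("g1")
E
```

```text
10.4583
```

View pics/g1r.png

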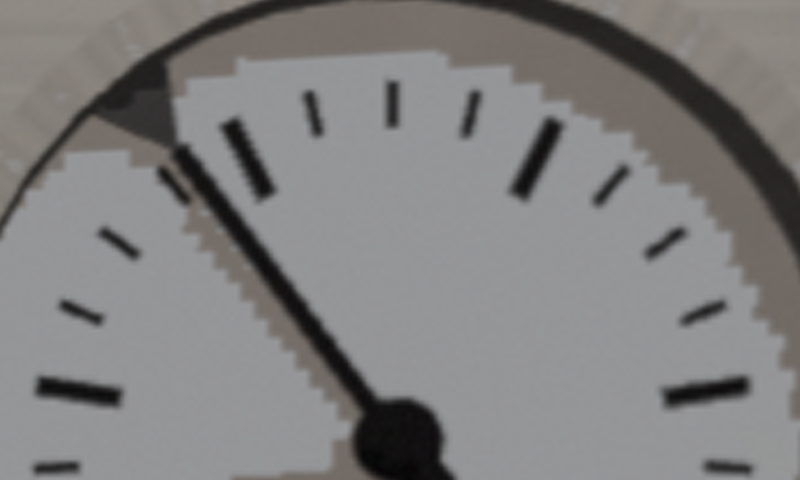

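The needle tip (180,150) already meets the arrowhead's point (175,149) to within about half a degree; the pivot is at (397,440). A quick numeric check before I lock it.

```bash
cat > meas.py <<'E'
import cv2,numpy as np,sys
def meas(f,pv=(397,440)):
    g=cv2.cvtColor(cv2.imread(f),cv2.COLOR_BGR2GRAY)
    pol=cv2.warpPolar(g,(480,3600),pv,480,cv2.WARP_POLAR_LINEAR).astype(float)  # rows .1deg cw from +x(right), cols px
    lo=2150;w=pol[lo:2550]  # 215..255 deg
    for rr in range(100,470,12):
        d=w[:,rr:rr+12].mean(1);th=(d.min()+np.median(d))/2
        m=d<min(th,85);i=np.where(m)[0]
        print(rr/8,[round((lo+x)/10,1) for x in (i.min(),i.mean(),i.max())] if len(i) else None,int(d.min()))
E
python3 -c "
from meas import *
meas('pics/g1r.png')"
```

```text
12.5 [np.float64(227.2), np.float64(232.2), np.float64(237.2)] 16
14.0 [np.float64(227.7), np.float64(232.4), np.float64(237.1)] 16
15.5 [np.float64(227.9), np.float64(232.2), np.float64(236.5)] 16
17.0 [np.float64(228.1), np.float64(232.4), np.float64(236.7)] 16
18.5 [np.float64(228.5), np.float64(232.3), np.float64(236.1)] 17
20.0 [np.float64(228.8), np.float64(232.5), np.float64(236.2)] 16
21.5 [np.float64(229.0), np.float64(232.4), np.float64(235.9)] 17
23.0 [np.float64(229.2), np.float64(232.6), np.float64(235.9)] 17
24.5 [np.float64(229.5), np.float64(232.5), np.float64(235.5)] 16
26.0 [np.float64(229.8), np.float64(232.6), np.float64(235.5)] 15
27.5 [np.float64(230.2), np.float64(232.8), np.float64(235.3)] 15
29.0 [np.float64(230.2), np.float64(232.7), np.float64(235.2)] 16
30.5 [np.float64(230.5), np.float64(232.8), np.float64(235.2)] 16
32.0 [np.float64(230.4), np.float64(232.7), np.float64(235.0)] 17
33.5 [np.float64(230.7), np.float64(232.8), np.float64(234.9)] 17
35.0 [np.float64(230.7), np.float64(237.2), np.float64(243.9)] 17
36.5 [np.float64(230.9), np.float64(237.3), 
[... 244 characters left out ...]
 np.float64(233.2), np.float64(254.9)] 18
44.0 [np.float64(215.0), np.float64(232.9), np.float64(243.5)] 19
45.5 [np.float64(231.7), np.float64(232.8), np.float64(233.8)] 49
47.0 [np.float64(231.0), np.float64(232.6), np.float64(234.3)] 49
48.5 [np.float64(230.1), np.float64(232.6), np.float64(235.2)] 49
50.0 [np.float64(229.1), np.float64(232.6), np.float64(236.0)] 50
51.5 [np.float64(228.5), np.float64(232.8), np.float64(237.1)] 50
53.0 [np.float64(227.9), np.float64(232.8), np.float64(237.7)] 34
54.5 [np.float64(227.4), np.float64(232.8), np.float64(238.3)] 31
56.0 [np.float64(246.2), np.float64(252.1), np.float64(254.9)] 26
57.5 [np.float64(251.0), np.float64(253.0), np.float64(254.9)] 0
```

The needle is at 232.8° and the set hand at 232.7°, so the setting is right. Next is the lock ring, following its thread down and watching the torque.

```bash
python3 - <<'E'
from h import *
p=np.load("fit2.npy");k=p[:3];F=frame(p[3]);C=np.array([.0012,.0003,0])
bot.reach(k+F@(C+[0,0,.075]),quat(F,.8))
bot.movel(k+F@(C+[0,0,-.028]),speed=.07)
def pr(t):
    s=bot.read_state();f=F.T@s["force"];m=F.T@s["ft_torque"];d=F.T@(s["tcp_pos"]-k)
    print(t,round(s["time"],1),f.round(1),m.round(2),round(s["grip_width"],4),(d*1e3).round(1),round(s["qpos"][5],3));return f,m
pr("down")
cv2.imwrite("pics/r0.png",bot.capture("wrist"))
bot.clamp();bot.dwell(.2);f,m0=pr("clamp")
for i in range(1,19):
    th=.1*i
    bot.reach(k+F@(C+[0,0,-.028-.006*th/6.283]),quat(F,.8-th))
    f,m=pr(round(th,2))
    if abs(m[2]-m0[2])>.8 or np.linalg.norm(f)>50: break
cv2.imwrite("pics/r1.png",bot.capture("wrist"))
E
```

```text
down 13.2 [ 0.1 -0.6  0.2] [0.06 0.28 0.04] 0.0857 [  1.5   0.3 -27.6] -0.407
clamp 13.8 [-1.8 -2.2  7.6] [-0.3   0.5  -0.02] 0.0641 [  0.7  -0.1 -27.3] -0.407
0.1 14.1 [-0.9 -1.2  7.2] [-0.34  0.5  -0.15] 0.0647 [  0.8  -0.1 -27.4] -0.306
0.2 14.3 [-1.  -1.9  7.2] [-0.32  0.54 -0.18] 0.0646 [  0.8  -0.1 -27.5] -0.205
0.3 14.6 [-1.4 -2.3  7.3] [-0.28  0.56 -0.12] 0.0645 [  0.8  -0.1 -27.6] -0.105
0.4 14.8 [-0.6 -1.7  7.7] [-0.26  0.49 -0.18] 0.0645 [  0.9  -0.  -27.6] -0.005
0.5 15.1 [ 0.4 -1.8  7.8] [-0.24  0.48 -0.13] 0.0643 [  0.9  -0.  -27.8] 0.095
0.6 15.3 [-0.7 -1.1  8.3] [-0.29  0.48 -0.15] 0.0642 [  0.9  -0.  -27.9] 0.195
0.7 15.6 [-0.6 -0.7  7.4] [-0.26  0.52 -0.2 ] 0.0644 [  0.9  -0.  -27.9] 0.296
0.8 15.8 [-0.6 -2.5  8. ] [-0.2   0.52 -0.14] 0.0644 [  1.  -0. -28.] 0.396
0.9 16.1 [-0.9 -1.4  8. ] [-0.21  0.54 -0.13] 0.0642 [  1.   -0.  -28.1] 0.496
1.0 16.3 [-0.1 -2.   7.8] [-0.24  0.51 -0.14] 0.0645 [  1.1  -0.  -28.2] 0.596
1.1 16.6 [-1.3 -1.4  7.7] [-0.18  0.54 -0.14] 0.0638 [  1.1  -0.  -28.3] 0.696
1.2 16.8 [-0.  -1.9  8.1] [-0.18  0.55 -0.14] 0.0645 [  1.2  -0.  -28.4] 0.797
1.3 17.1 [-0.8 -2.6  7.4] [-0.32  0.4   0.65] 0.0645 [  1.2  -0.1 -28.5] 0.895
1.4 17.3 [-1.1 -2.1  6.4] [-0.35  0.28  0.1 ] 0.064 [  1.3  -0.  -28.6] 0.996
1.5 17.6 [-0.9 -2.3  7.1] [-0.41  0.28  0.22] 0.0642 [  1.3  -0.1 -28.7] 1.096
1.6 17.8 [-0.9 -3.1  6. ] [-0.46  0.27  0.31] 0.0643 [  1.4  -0.  -28.9] 1.196
1.7 18.1 [-0.1 -2.6  7.3] [-0.47  0.23  0.32] 0.0647 [  1.4  -0.1 -29. ] 1.296
1.8 18.3 [ 0.3 -0.6  6.8] [-0.17  0.02  0.08] 0.0646 [  2.4   0.5 -29.1] 1.396
```

```bash
python3 - <<'E'
import cv2,numpy as np
a=cv2.imread("pics/r0.png")[180:430,210:430];b=cv2.imread("pics/r1.png")[180:430,210:430]
cv2.imwrite("pics/rr.png",cv2.resize(np.hstack([a,b]),(800,455),interpolation=2))
E
```

```text
(no output)
```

View pics/rr.png

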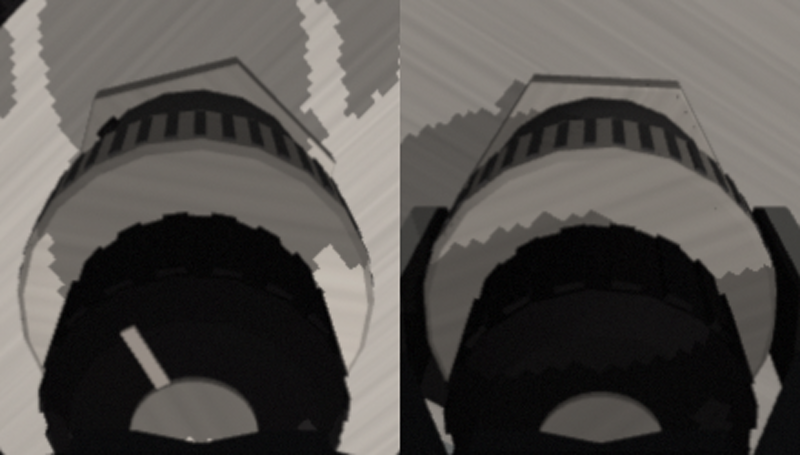

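```bash
python3 - <<'E'
from h import *
from look import look
from meas import meas
p=np.load("fit2.npy");k=p[:3];F=frame(p[3]);C=np.array([.0012,.0003,-.0295])
def pr(t):
    s=bot.read_state();f=F.T@s["force"];m=F.T@s["ft_torque"]
    print(t,round(s["time"],1),f.round(1),m.round(2),round(s["grip_width"],4),round(s["qpos"][5],3))
bot.release();bot.reach(k+F@C,quat(F,0.3));pr("open")
bot.clamp();bot.dwell(.2);pr("clamp")
for th in (.03,.06,.1,.14,.18):
    bot.reach(k+F@C,quat(F,.3-th));pr(th)
bot.release();bot.dwell(.2)
bot.movel(bot.read_state()["tcp_pos"]+F[:,2]*.1,speed=.1);pr("up")
look("g2");meas("pics/g2r.png")
E
```

```text
open 19.9 [-0.2 -0.7 -0.7] [ 0.01  0.28 -0.02] 0.0854 0.098
clamp 20.4 [-1.5 -0.   6.6] [-0.02  0.57 -0.02] 0.0646 0.097
0.03 20.7 [-0.9 -0.3  7.4] [-0.11  0.55  2.3 ] 0.0645 0.121
0.06 20.9 [-0.2 -0.2  7.7] [-0.03  0.5   1.33] 0.0638 0.154
0.1 21.2 [-0.9 -1.4  7.3] [0.03 0.5  1.35] 0.0647 0.194
0.14 21.4 [-0.6 -0.3  7.1] [-0.09  0.46  1.57] 0.0646 0.234
0.18 21.7 [-0.4 -0.6  7.8] [-0.04  0.41  2.06] 0.0645 0.272
up 23.4 [-0.1  0.1  0.1] [ 0.01  0.22 -0.01] 0.0853 0.156
24.325
12.5 [np.float64(227.2), np.float64(232.3), np.float64(237.4)] 14
14.0 [np.float64(227.7), np.float64(232.3), np.float64(236.9)] 15
15.5 [np.float64(228.0), np.float64(232.4), np.float64(236.8)] 16
17.0 [np.float64(228.5), np.float64(232.4), np.float64(236.3)] 16
18.5 [np.float64(228.5), np.float64(232.4), np.float64(236.4)] 16
20.0 [np.float64(228.9), np.float64(232.6), np.float64(236.2)] 17
21.5 [np.float64(229.0), np.float64(232.5), np.float64(236.0)] 16
23.0 [np.float64(229.3), np.float64(232.6), np.float64(235.8)] 16
24.5 [np.float64(229.8), np.float64(232.7), np.float64(235.6)] 18
26.0 [np.float64(229.9),
[... 727 characters left out ...]
np.float64(233.0), np.float64(254.9)] 18
44.0 [np.float64(215.0), np.float64(232.7), np.float64(243.4)] 19
45.5 [np.float64(231.6), np.float64(232.6), np.float64(233.7)] 50
47.0 [np.float64(231.0), np.float64(232.6), np.float64(234.3)] 50
48.5 [np.float64(230.2), np.float64(232.7), np.float64(235.2)] 49
50.0 [np.float64(229.4), np.float64(232.8), np.float64(236.1)] 50
51.5 [np.float64(228.7), np.float64(232.9), np.float64(237.1)] 50
53.0 [np.float64(228.2), np.float64(233.0), np.float64(237.7)] 35
54.5 [np.float64(227.6), np.float64(232.9), np.float64(238.2)] 31
56.0 [np.float64(236.1), np.float64(249.1), np.float64(254.9)] 35
57.5 [np.float64(252.0), np.float64(252.0), np.float64(252.0)] 80
```

View pics/g2.png

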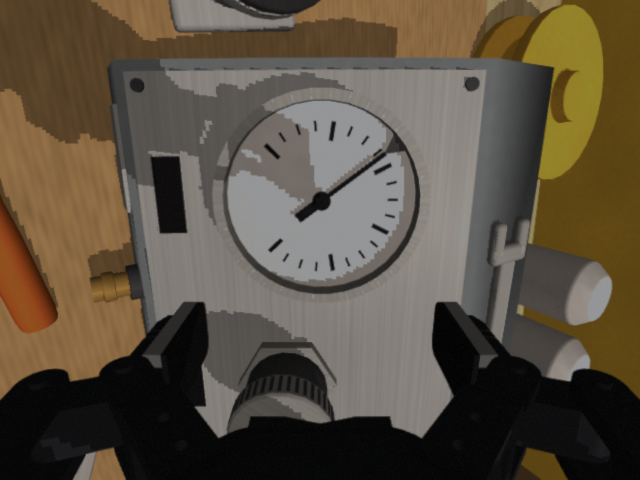

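The picture shows the needle tip (385,152) on the arrowhead (392,147). The ring resisted with 2.3 N m straight away, so it is tight. The gripper is open and clear of everything, so I'm handing in.

```bash
python3 -c "
from plant import bot
print(bot.finish_job())"
```

```text
the job is handed in; nothing more can be done
None
```

The job is handed in: the needle sits on the set hand to within about 0.2°, the lock ring is tight against the bonnet with the setting unchanged, and the gripper is open and clear; it took about 24 s of the 70 s allowed.

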